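Unlock the stain-remover carousel and hold the marked bottle at the front

ROBOT

A 6-joint arm with a two-finger parallel gripper is mounted at the origin on the work surface. World frame = base frame: x ahead of the robot, y to its left, z up, the work surface at z = 0. Lengths are in m, angles in rad, forces in N, time in s.
With the tool pointing down it reaches from about 0.225 to 0.875 m from the base axis. Payload 3.4 kg.
Tool frame: the origin (TCP) lies at the very end of the fingers, on their centre line; the grasp point (between the pads) lies 19 mm behind it; z points along the fingers, y is the direction in which the jaws open and shut (so a half turn about z gives the same grasp; the last joint's range is limited). The gripper opens to 85 mm and grips with 20 to 120 N. Pads are 22 mm wide; open, the fingers measure 114 mm over their backs; the gripper's body (76 mm by 85 mm) begins 54 mm behind the grasp point. The pads swing forward as they close: fully open they stand 13 mm farther back than shut.
Start: joints at [1.016, 0.276, 1.505, -0, 1.361, -0.121], TCP at [0.242, 0.522, 0.231] pointing down, gripper open.
Joint ranges: [-2.89, 2.89], [-0.75, 2.08], [0.22, 2.7], [-1.18, 4.32], [0.11, 2.71], [-2.7, 2.7]. Speed limits (rad/s): [2.57, 2.57, 3.14, 3.14, 3.14, 3.14].

INTERFACE

Orientations are given as a unit quaternion [w, x, y, z].
In Python, from rig import get_state, get_image, camera_model, sign_off gives the robot as it stands. The module is installed in compiled form; this text tells all that it offers.
- The arm moves only by the tool drive_tool, never from a script. Its argument "motion" is text: rows parted by semicolons, each of 7 numbers parted by spaces: the turn, a rotation vector about the tool's x, y, z in degrees, then the shift along the tool's x, y, z in m, then the opening in per cent of the stroke, from 0 (shut) to 100 (fully open). In form: wx wy wz tx ty tz hand; .... A call has 1 to 12 rows; each row shifts and turns the pose as measured when the row begins, along the tool's axes as they then stand; what a row does not reach is not made up. A row lasts 1/8 s, in which the tool goes at most 62.5 mm and 10.7 degrees, less where a joint would pass 70% of its speed; a pose out of reach is approached as far as the arm can. A call is refused whole if a number of a shift passes 0.0625 or a number of a turn 10.7, either way. A call with a gripper value outside its range is refused whole. The fingers move at their own pace and stop on an object; "newtons" is the grip in N (left out, the last holds). Time passes only in rows, so rows that do not move let the fingers close. It gives the time, the measured TCP pose, the force and the opening at its end, in the units of the state.
- get_state(): the state, without advancing time (a new reading comes with each control period).
- get_image(name): name is "scene" or "top"; returns (picture, depth): 480x640x3 uint8, red, green, blue; 480x640 float32, m along the optical axis (not along the pixel's ray), 0 where there is no reading.
- camera_model(name): a dict with "camera_matrix" (3x3 intrinsics, pixels), "D" ([k1, k2, p1, p2, k3] as OpenCV has them; the pictures are not rectified), "cam_to_world" (4x4, takes a point from camera to world coordinates). Camera axes: x right, y up, looking along -z (the intrinsics and any distortion apply to the point x, -y, -z); pixel columns grow to the right and rows downward; lengths in m; the calibration is good to about 2 mm. A picture is of the moment at which its call begins. camera_model takes no time and is no camera call.
- sign_off(): hands the job in, once; it reports no verdict.
The state is a dict: "clock": time; "qpos": joint angles; "qd": joint speeds; "effort": joint torques, N m; "position": TCP position; "ee_rot": TCP orientation; "contact_force": force on the tool from outside, world axes, zero at the start; "moment": the same for the moment, N m; "width": finger opening in m.
Only numpy, scipy, OpenCV 4.12 (cv2) and the standard library are available. Lean on these libraries where they do the work, as an engineer would, in place of code of your own. Each camera call takes 0.05 s, during which the arm holds its last target.

TASK

Pull the red-headed locking key straight up out of the hub of the bottle carousel (it is held by a snap detent) and put it in the empty bay of the clear organiser box. Then turn the carousel until the bottle marked in orange faces the front, in line with the white arrow on the black tray, and finish while still gripping that marked bottle by its cap so that the carousel is held still. Leave the spray bottle, the brush and the loose glass bottle where they are.

Things in the scene. Friction and masses are not known exactly. Their poses are not given: they have to be found in the camera images.
- tray: Black round rubber tray under the carousel, 270 mm across, 4 mm thick, fixed to the table. Origin: centre of its underside, on the carousel's turning axis. Its -x axis points to the front: there a tongue with a white arrow sticks out to 175 mm from the centre, roughly towards the robot.
- carousel: Fixed grey base of the carousel on the tray; origin: underside centre, 4 mm above the table, on the turning axis; z up. It carries a white turntable, 238 mm across, top 36 mm above the table, with a central dark steel hub, 51 x 44 mm, top 69 mm above the table. Four small bottles are pressed firmly into the turntable (they do not come out), 90 degrees apart, axes 85 mm from the turning axis.
- turntable (a joint): Angle of the turntable on its base, rad, 0 at the start, growing counter-clockwise seen from above; range -7 to 7. Light bearing: about 0.1 N m of friction, no spring, stays where left. With the key in, it has only some 0.1 rad of play. At the start the marked bottle may be up to half a turn from the front.
- marked_cap (a point): Centre of the top of the marked bottle's cap, 106 mm above the table. The marked bottle, fixed on the turntable, is amber glass, 36 mm across, 70 mm high, with an orange band and an orange dot on its black cap (round, 38 mm across, its top 20 mm). The other bottles have no orange. A gripped cap rolls out of the fingers unless the hand turns with it; regrasp for long turns.
- key: Locking key, 138 mm long, 56 to 104 g, upright in the hub slot. Origin: centre of its foot, 8 mm above the table at the start; z up. Steel blade 36 mm (x) by 6 mm (y) up to 76 mm, then a 12 mm round stem. Sprung balls in the hub hold a bump on the blade: a straight pull of about 7 to 14 N snaps it free in the first 6 mm; it is out of the hub after 61 mm, above the caps after 100 mm.
- key_head (a point): Centre of the key's red head, 118 mm above its foot; axes as the key. The head is 46 mm along x, 14 mm along y (grip it across y) and 40 mm high.
- organiser: Clear acrylic box, fixed, 190 mm (x) by 120 mm (y), 70 mm high, walls and floor 4 mm. Origin: centre of its underside. A wall across the middle divides it: the bay on its -x side is empty, the +x side has slotted dividers and clothes pegs.
- bay (a point): Centre of the floor of the organiser's empty bay, 4 mm above the table; axes as the organiser. The bay is 89 mm (x) by 112 mm (y) inside, 66 mm deep. The key may lean on its walls.
- spray_bottle: Navy spray bottle with white head, 74 mm across, 212 mm high, loose, behind the task area. Origin: centre of its underside.
- brush: Orange scouring brush, 170 x 50 mm, 65 mm high, loose, to the robot's right. Origin: centre of its underside.
- glass_bottle: Loose clear glass bottle with black twist cap, 52 mm across, 108 mm high, behind the carousel. Origin: centre of its underside.
There are look-alikes about, which are no part of the job. Of the things like the key, leave any that is purple; of the rest the larger one is meant. Leave any pink look-alike of the organiser alone.

How it is judged:
By the outcome, as a careful person would: the job done as asked, in the order asked, and still so for the second after the job is handed in, while the arm keeps its last pose, push and grip.
It also fails if it takes over 69 s, if anything falls off the work surface, if the arm or the gripper's body presses on something with over 40 N, if the wrist force passes 120 N, or if a joint passes its speed limit or range.

## Working session

There is one attempt and no reset: what is moved stays moved. The work goes in short steps, Python scripts to look and compute and a tool call to move; the robot and the scene stay as the last step left them, time stands still between calls to the robot, and variables do not carry over. Pictures are saved under pics/ and viewed, and the job is handed in when it is done.

Besides the shell and the picture viewer there is one more tool, called in YAML: its name, and indented under it one key for each argument. drive_tool: Moves the arm, as the interface text tells. Its arguments: {"type":"object","properties":{"motion":{"type":"string"},"newtons":{"type":"number"}},"required":["motion"]}

```bash
mkdir -p pics
cat > h.py <<'E'
import numpy as np, cv2
from rig import *
def grab(n,tag):
    p,d=get_image(n); cv2.imwrite(f'pics/{tag}.png',p[:,:,::-1]); np.save(f'/tmp/{tag}.npy',d); return p,d
def ray(n,u,v):
    m=camera_model(n);K=np.array(m['camera_matrix']);D=np.array(m['D'])
    x,y=cv2.undistortPoints(np.array([[[u,v]]],float),K,D)[0,0]
    T=np.array(m['cam_to_world']); return T,np.array([x,-y,-1.])
def atz(n,u,v,z):
    T,r=ray(n,u,v); d=T[:3,:3]@r; o=T[:3,3]; return o+d*(z-o[2])/d[2]
def dep(n,u,v,d):
    T,r=ray(n,u,v); return T[:3,:3]@(r*d[int(v),int(u)])+T[:3,3]
E
python3 - <<'E'
from h import *
print(get_state())
grab('scene','s0');grab('top','t0')
for n in('scene','top'):print(camera_model(n))
E
```

```text
{'clock': 0.0, 'qpos': array([ 1.01598497e+00,  2.76597567e-01,  1.50614900e+00,  1.88636484e-05,
        1.36067050e+00, -1.21003571e-01]), 'qd': array([ 1.18776600e-05,  1.07004016e-03,  1.51143556e-05, -8.35903860e-04,
       -1.37524513e-04,  6.27142259e-04]), 'effort': array([-1.13928421e-03, -4.16749513e+01, -2.45810044e+01, -9.07787808e-05,
        1.08558271e-02, -1.10353207e-05]), 'position': array([0.24141111, 0.52128892, 0.23043191]), 'ee_rot': array([-3.11109798e-04,  2.15208939e-01,  9.76567601e-01, -8.57563886e-04]), 'contact_force': array([ 0.64584888, -0.28739034, -0.32813372]), 'moment': array([-0.07644574, -0.0153993 ,  0.0156365 ]), 'width': 0.08526601179781254}
{'camera_matrix': array([[585.33923556,   0.        , 315.36294376],
       [  0.        , 585.33923556, 239.88216906],
       [  0.        ,   0.        ,   1.        ]]), 'D': array([-0.13010867,  0.        ,  0.        ,  0.        ,  0.        ]), 'cam_to_world': array([[-0.85988203, -0.28748563,  0.42184703,  1.12069009],
       [ 0.51032906, -0.46316186,  0.72460013,  1.07485683],
       [-0.01292867,  0.83835142,  0.54497682,  0.85757703],
       [ 0.        ,  0.        ,  0.        ,  1.        ]])}
{'camera_matrix': array([[574.46592606,   0.        , 321.27429024],
       [  0.        , 574.46592606, 238.16837111],
       [  0.        ,   0.        ,   1.        ]]), 'D': array([0.04644699, 0.        , 0.        , 0.        , 0.        ]), 'cam_to_world': array([[-0.01098309,  0.98415738, -0.17695658,  0.28358957],
       [-0.99979343, -0.01383475, -0.01488924,  0.05114687],
       [-0.0171015 ,  0.1767565 ,  0.98410603,  1.47734958],
       [ 0.        ,  0.        ,  0.        ,  1.        ]])}
```

View pics/s0.png

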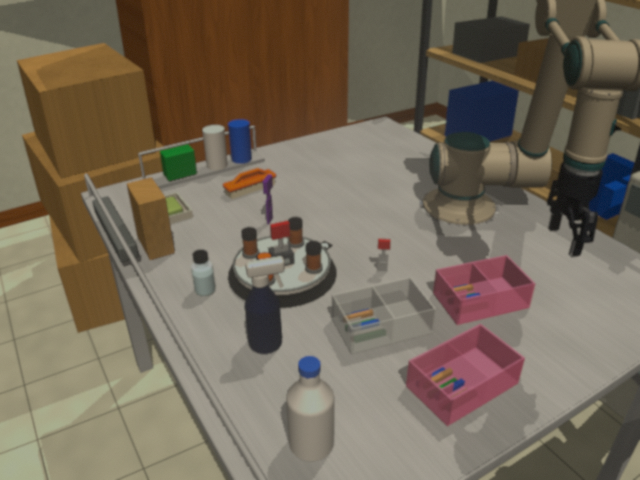

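View pics/t0.png

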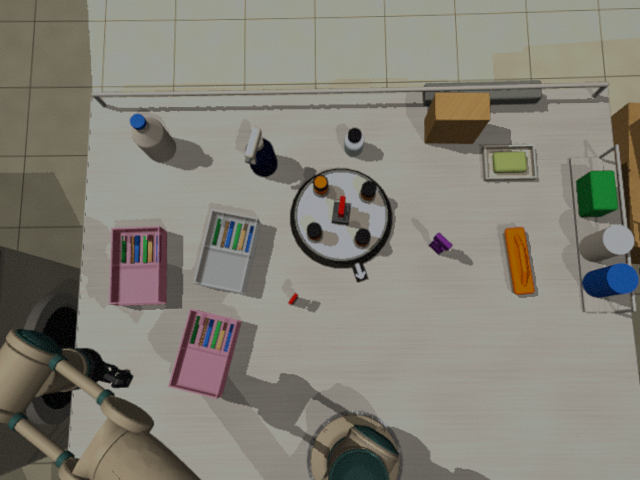

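The top view shows the carousel at about (341,217), its arrow at (360,271) and the marked bottle at (321,184). The key head is at (342,206), the clear organiser at (227,250) with its empty bay nearer the robot, and there are purple and small red decoy keys. I'll enlarge these areas.

Run:
```python
import cv2
a=cv2.imread('pics/t0.png'); c=a[160:290,280:405]; cv2.imwrite('pics/c1.png',cv2.resize(c,None,fx=4.6,fy=4.6,interpolation=cv2.INTER_CUBIC))
c=a[200:300,185:270]; cv2.imwrite('pics/c2.png',cv2.resize(c,None,fx=6,fy=6,interpolation=cv2.INTER_CUBIC))
a=cv2.imread('pics/s0.png'); c=a[200:310,220:345]; cv2.imwrite('pics/c3.png',cv2.resize(c,None,fx=5,fy=5,interpolation=cv2.INTER_CUBIC))
```

```text
(no output)
```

View pics/c1.png

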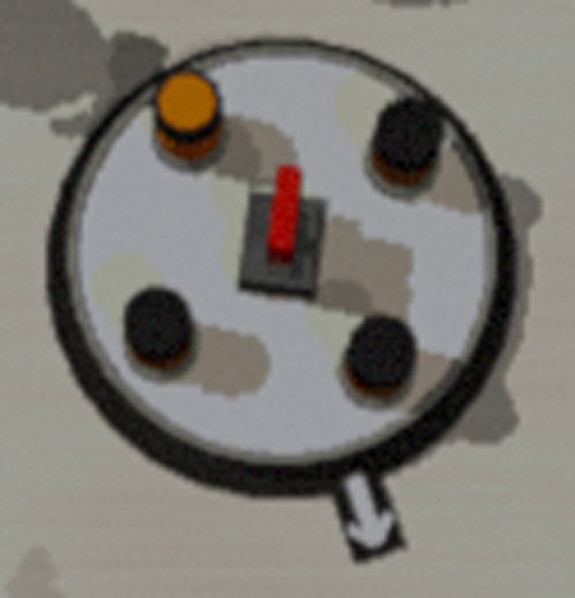

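View pics/c2.png

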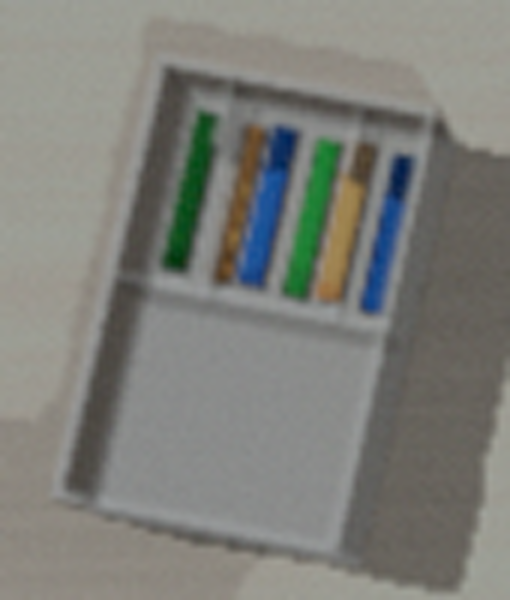

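View pics/c3.png

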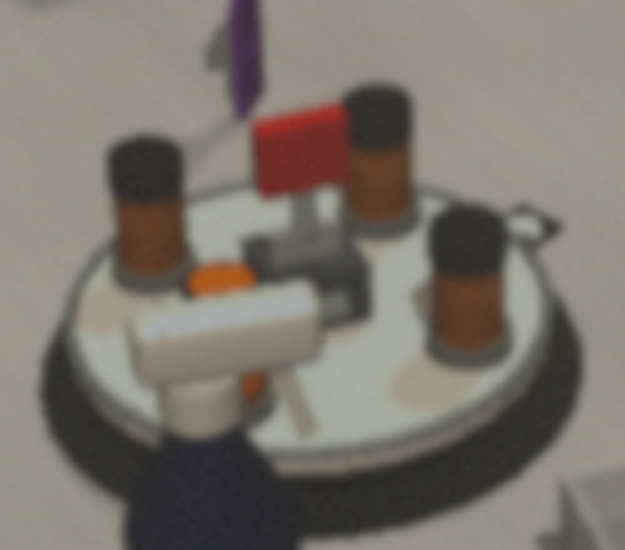

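```bash
cat >> h.py <<'E'
def cloud(n,d,u0,u1,v0,v1):
    m=camera_model(n);K=np.array(m['camera_matrix']);D=np.array(m['D']);T=np.array(m['cam_to_world'])
    vv,uu=np.mgrid[v0:v1,u0:u1]; uv=np.stack([uu,vv],-1).reshape(-1,1,2).astype(float)
    xy=cv2.undistortPoints(uv,K,D)[:,0]; r=np.stack([xy[:,0],-xy[:,1],-np.ones(len(xy))],1)
    z=d[v0:v1,u0:u1].reshape(-1,1); P=(r*z)@T[:3,:3].T+T[:3,3]; P[z[:,0]==0]=np.nan
    return P.reshape(v1-v0,u1-u0,3)
E
python3 - <<'E'
from h import *
d=np.load('/tmp/t0.npy'); p=cv2.imread('pics/t0.png')
P=cloud('top',d,0,640,0,480)
caps=[]
for u,v in[(320.9,182),(369.3,187.5),(314.8,229),(363,234.5)]:
    Q=P[int(v)-9:int(v)+10,int(u)-9:int(u)+10].reshape(-1,3); q=Q[Q[:,2]>.098]
    (c,r)=cv2.minEnclosingCircle(q[:,:2].astype(np.float32))
    caps.append(atz('top',u,v,.106)[:2]); print(atz('top',u,v,.106),c,r,q.mean(0),len(q))
caps=np.array(caps);C=caps.mean(0);print('C',C,np.linalg.norm(caps-C,axis=1),np.degrees(np.arctan2(*(caps-C).T[::-1])))
hsv=cv2.cvtColor(p,cv2.COLOR_BGR2HSV); m=((hsv[...,0]<6)|(hsv[...,0]>174))&(hsv[...,1]>150)&(hsv[...,2]>60)
s=np.zeros_like(m); s[190:230,325:360]=1
q=P[m&s]; print(len(q),np.round(q[:,2],3).tolist())
q=q[q[:,2]>.135]; print(q.mean(0),cv2.minAreaRect((q[:,:2]*1000).astype(np.float32)))
vs,us=np.nonzero(m&s); print(cv2.minAreaRect(np.stack([us,vs],1).astype(np.float32)))
# arrow tip & base
for x,y in[(376,548),(352,478)]: print('arrow',atz('top',280+x/4.6,160+y/4.6,.004))
# organiser rim corners at z=.07
o=[atz('top',185+x/6,200+y/6,.07) for x,y in[(162,65),(437,110),(62,497),(345,553)]]
for i in o:print(i)
o=np.array(o); print(o.mean(0), np.linalg.norm(o[0]-o[1]),np.linalg.norm(o[0]-o[2]))
for x,y in[(125,275),(387,330)]: print('mid',atz('top',185+x/6,200+y/6,.07))
# tray circle
E
```

```text
[0.67102459 0.07127168 0.106     ] (0.6710938215255737, 0.07253531366586685) 0.019306723028421402 [0.6703553  0.07275319 0.10545012] 179
[ 0.65511954 -0.0476179   0.106     ] (0.6534522771835327, -0.04601271450519562) 0.019441841170191765 [ 0.65289633 -0.04606649  0.1054136 ] 186
[0.55306312 0.08739967 0.106     ] (0.5520977973937988, 0.09005847573280334) 0.01938774064183235 [0.55150662 0.0895672  0.10546599] 191
[ 0.53779283 -0.02938813  0.106     ] (0.5345504283905029, -0.029107244685292244) 0.018973199650645256 [ 0.53432249 -0.02887463  0.10528667] 187
C [0.60425002 0.02041633] [0.08393515 0.08494918 0.08430223 0.08304844] [  37.29280922  -53.21435792  127.38610666 -143.15131296]
110 [0.151, 0.144, 0.15, 0.146, 0.147, 0.142, 0.145, 0.151, 0.145, 0.143, 0.146, 0.144, 0.146, 0.147, 0.143, 0.144, 0.143, 0.146, 0.143, 0.147, 0.145, 0.145, 0.148, 0.146, 0.147, 0.148, 0.149, 0.143, 0.147, 0.144, 0.145, 0.15, 0.149, 0.069, 0.148, 0.145, 0.148, 0.145, 0.142, 0.151, 0.148, 0.147, 0.146, 0.144, 0.145, 0.141, 0.141, 0.144, 0.146, 0.147, 0.144, 0.142, 0.147, 0.144, 0.142, 0.144, 0.145, 0.148,
[... 216 characters left out ...]
0.145, 0.145, 0.151, 0.142, 0.142, 0.143, 0.145, 0.147, 0.142, 0.147, 0.15, 0.145, 0.146, 0.137, 0.141, 0.145, 0.141, 0.146, 0.147, 0.127, 0.126]
[0.6011602  0.02244076 0.14529804] ((602.5411987304688, 21.651622772216797), (13.859694480895996, 44.317840576171875), 80.91244506835938)
((341.0, 206.0), (20.0, 6.0), 90.0)
arrow [ 0.44015268 -0.02934331  0.004     ]
arrow [ 0.4797095  -0.01683092  0.004     ]
[0.61035083 0.34648287 0.07      ]
[0.58943213 0.23101642 0.07      ]
[0.42945397 0.38328125 0.07      ]
[0.40492058 0.26698138 0.07      ]
[0.50853938 0.30694048 0.07      ] 0.11734604398670317 0.18460171705199627
mid [0.52131814 0.35982255 0.07      ]
mid [0.49674848 0.250904   0.07      ]
```

```bash
cat >> h.py <<'E'
from scipy.spatial.transform import Rotation as R
def st():
    s=get_state(); w,x,y,z=s['ee_rot']; M=R.from_quat([x,y,z,w]).as_matrix()
    print('t%.2f'%s['clock'],'pos',np.round(s['position'],4),'yaw_y %.2f'%np.degrees(np.arctan2(M[1,1],M[0,1])),'z',np.round(M[:,2],3),'F',np.round(s['contact_force'],1),'w %.4f'%s['width'],'q',np.round(s['qpos'],2)); return s,M
def to(target,yaw=None):
    s,M=st(); d=np.array(target)-s['position']; print('tool shift',np.round(M.T@d,4)); 
    if yaw is not None:
        y=np.degrees(np.arctan2(M[1,1],M[0,1])); print('wz total',round(-((yaw-y+180)%360-180),2))
E
python3 - <<'E'
from h import *
d=np.load('/tmp/t0.npy'); p=cv2.imread('pics/t0.png'); P=cloud('top',d,0,640,0,480)
q=P[195:218,332:350].reshape(-1,3); q=q[q[:,2]>.13]; print(q.mean(0),np.ptp(q,0)); 
w,v=np.linalg.eigh(np.cov(q[:,:2].T)); print(np.degrees(np.arctan2(v[1,1],v[0,1])),cv2.minAreaRect((q[:,:2]*1000).astype(np.float32)))
h=P[195:235,325:365].reshape(-1,3); h=h[(h[:,2]>.06)&(h[:,2]<.075)]; print('hub',cv2.minAreaRect((h[:,:2]*1000).astype(np.float32)),h.mean(0))
s=P[120:185,230:285].reshape(-1,3); s=s[s[:,2]>.15]; print('spray',s.min(0),s.max(0))
s=s[(s[:,2]>.165)]; print(cv2.minAreaRect((s[:,:2]*1000).astype(np.float32)))
t=P[160:280,280:400].reshape(-1,3); t=t[(t[:,2]>.03)&(t[:,2]<.041)]; print('table',cv2.minEnclosingCircle(t[:,:2].astype(np.float32)))
o=P[200:300,185:270].reshape(-1,3); o=o[(o[:,2]>.062)&(o[:,2]<.075)]; print('org rim',len(o),cv2.minAreaRect((o[:,:2]*1000).astype(np.float32)))
to([.6025,.0217,.23],81)
E
```

```text
[0.60129169 0.02198278 0.14463509] [0.04584085 0.01739952 0.01881962]
171.50265935223317 ((603.1691284179688, 21.551177978515625), (13.859694480895996, 46.37508773803711), 80.91244506835938)
hub ((617.0883178710938, 12.570503234863281), (58.71897888183594, 97.04630279541016), 57.34816360473633) [0.60136809 0.01996158 0.06782433]
spray [0.69099595 0.20686171 0.15001468] [0.77604647 0.24519111 0.21880654]
((733.1309814453125, 225.5711212158203), (28.578872680664062, 86.44171142578125), 76.10851287841797)
table ((0.6037479043006897, 0.02184971608221531), 0.1201639175415039)
org rim 622 ((511.2159423828125, 311.3748779296875), (124.20292663574219, 190.90892028808594), 77.97122192382812)
t0.10 pos [0.2414 0.5213 0.2305] yaw_y 65.14 z [-0.001 -0.001 -1.   ] F [-0.5 -0.3  0.1] w 0.0853 q [ 1.02  0.28  1.51  0.    1.36 -0.12]
tool shift [-0.5376 -0.3016  0.0009]
wz total -15.86
```

drive_tool:
  motion: "0 0 0 -0.0448 -0.0251 0 70;0 0 0 -0.0448 -0.0251 0 70;0 0 0 -0.0448 -0.0251 0 70;0 0 0 -0.0448 -0.0251 0 70;0 0 0 -0.0448 -0.0251 0 70;0 0 0 -0.0448 -0.0251 0 70;0 0 0 -0.0448 -0.0251 0 70;0 0 0 -0.0448 -0.0251 0 70;0 0 0 -0.0448 -0.0251 0 70;0 0 0 -0.0448 -0.0251 0 70;0 0 0 -0.0448 -0.0251 0 70;0 0 0 -0.04 -0.022 0 70"
  newtons: 60

```text
clock: 1.6
position: [0.608, 0.0148, 0.2252]
ee_rot: [-0.003, 0.212, 0.977, -0.002]
contact_force: [0.8, 0.5, -0.0]
width: 0.0597
```

drive_tool:
  motion: "0 0 -8 0 0 0 70;0 0 -8 0 0 0 70;0 0 0 0 0 0 70"

```text
clock: 1.98
position: [0.6096, 0.0104, 0.2224]
ee_rot: [-0.005, 0.073, 0.997, -0.002]
contact_force: [-0.0, -0.5, -0.1]
width: 0.0599
```

```bash
python3 -c "
from h import *
to([.603,.0217,.110],81.2)"
```

```text
t1.98 pos [0.6096 0.0104 0.2224] yaw_y 81.61 z [-0.011 -0.002 -1.   ] F [-0.  -0.5 -0.1] w 0.0599 q [-0.1   0.34  1.43 -0.    1.38 -1.52]
tool shift [0.007  0.0107 0.1124]
wz total 0.41
```

drive_tool:
  motion: "0 -0.6 0.2 0.0035 0.0053 0.025 70;0 0 0.2 0.0035 0.0053 0.025 70;0 0 0 0 0 0 70"

```text
clock: 2.35
position: [0.6035, 0.0224, 0.1711]
ee_rot: [-0.0, 0.08, 0.997, -0.002]
contact_force: [0.1, -0.0, 0.4]
width: 0.06
```

```bash
python3 -c "
from h import *
to([.603,.0217,.110],81.2)
for n in('scene','top'):
  p,d=grab(n,n+'1')
  u,v,w,h=(220,170,130,120) if n=='scene' else (285,150,120,120)
  cv2.imwrite(f'pics/{n}1c.png',cv2.resize(p[v:v+h,u:u+w,::-1],None,fx=5,fy=5,interpolation=cv2.INTER_CUBIC))"
```

```text
t2.35 pos [0.6035 0.0224 0.1711] yaw_y 80.82 z [-0.    -0.004 -1.   ] F [ 0.1 -0.   0.4] w 0.0600 q [-0.08  0.36  1.54 -0.    1.25 -1.48]
tool shift [ 0.0004 -0.0006  0.0611]
wz total -0.38
```

View pics/scene1c.png

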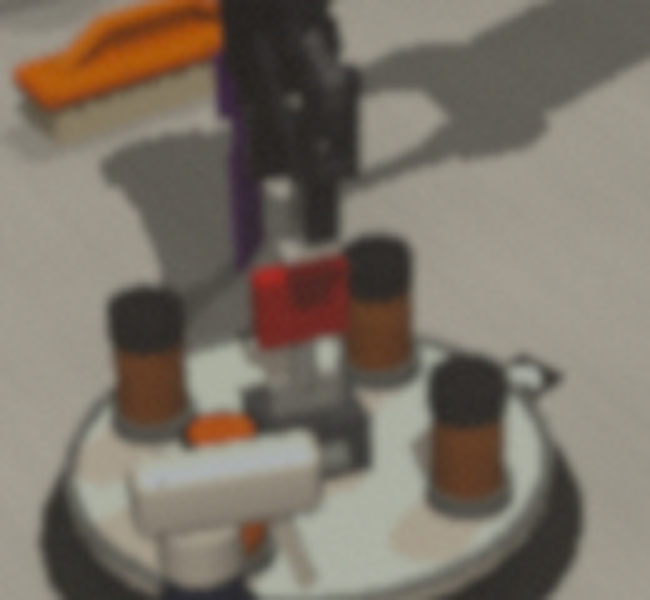

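View pics/top1c.png

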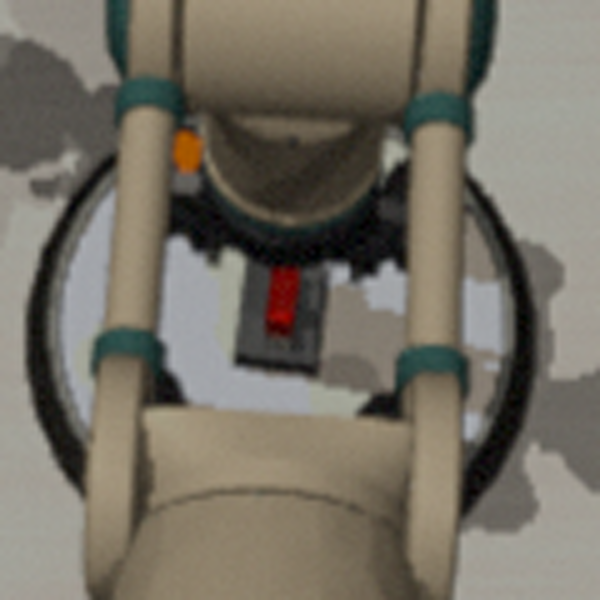

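The open fingers straddle the head in the scene crop (red head at about (300,300)). Next: go down and grip.

drive_tool:
  motion: "0.1 0 -0.3 0 0 0.02 70;0.1 0 0 0 0 0.02 70;0 0 0 0 0 0.02 70;0 0 0 0 0 0 70"

```text
clock: 2.95
position: [0.6111, 0.0206, 0.1185]
ee_rot: [0.009, 0.079, 0.997, -0.004]
contact_force: [0.2, 0.6, -0.0]
width: 0.0598
```

```bash
python3 -c "
from h import *
to([.603,.0217,.110],81.2)"
```

```text
t2.95 pos [0.6111 0.0206 0.1185] yaw_y 80.98 z [ 0.017 -0.01  -1.   ] F [ 0.2  0.6 -0. ] w 0.0598 q [-0.08  0.4   1.61 -0.01  1.11 -1.48]
tool shift [ 0.0083 -0.0001  0.0083]
wz total -0.22
```

```bash
cat >> h.py <<'E'
def to(target,yaw=None,z=(0,0,-1)):
    s,M=st(); d=np.array(target)-s['position']
    x0=None
    y=np.degrees(np.arctan2(M[1,1],M[0,1])); yaw=y if yaw is None else yaw
    Z=np.array(z,float);Z/=np.linalg.norm(Z); Y=np.array([np.cos(np.radians(yaw)),np.sin(np.radians(yaw)),0]);Y-=Z*(Y@Z);Y/=np.linalg.norm(Y)
    G=np.stack([np.cross(Y,Z),Y,Z],1)
    print('turn deg',np.round(np.degrees(R.from_matrix(M.T@G).as_rotvec()),2),'shift',np.round(M.T@d,4))
E
python3 -c "
from h import *
to([.603,.0217,.110],81.2)"
```

```text
t2.95 pos [0.6111 0.0206 0.1185] yaw_y 80.98 z [ 0.017 -0.01  -1.   ] F [ 0.2  0.6 -0. ] w 0.0598 q [-0.08  0.4   1.61 -0.01  1.11 -1.48]
turn deg [-0.39  1.03 -0.22] shift [ 0.0083 -0.0001  0.0083]
```

drive_tool:
  motion: "-0.4 1 -0.2 0.0083 0 0.008 70;0 0 0 0 0 0 70;0 0 0 0 0 0 70"

```text
clock: 3.32
position: [0.6048, 0.0215, 0.1133]
ee_rot: [0.003, 0.077, 0.997, 0.0]
contact_force: [0.1, 0.7, 0.1]
width: 0.0597
```

```bash
python3 -c "
from h import *
to([.603,.0217,.110],81.2)"
```

```text
t3.33 pos [0.6048 0.0215 0.1133] yaw_y 81.15 z [ 0.005  0.    -1.   ] F [0.1 0.7 0.1] w 0.0597 q [-0.08  0.4   1.62  0.    1.11 -1.5 ]
turn deg [ 0.06  0.3  -0.05] shift [ 0.0018 -0.0001  0.0033]
```

drive_tool:
  motion: "0 0.3 0 0.0018 0 0.004 70;0 0 0 0 0 0 0;0 0 0 0 0 0 0;0 0 0 0 0 0 0;0 0 0 0 0 0 0"
  newtons: 80

```text
clock: 3.95
position: [0.6036, 0.0219, 0.1099]
ee_rot: [0.001, 0.077, 0.997, 0.001]
contact_force: [-0.2, 0.0, 0.1]
width: 0.0129
```

```bash
python3 -c "
from h import *
to([.603,.0217,.110],81.2)"
```

```text
t3.95 pos [0.6036 0.0219 0.1099] yaw_y 81.16 z [ 0.001  0.001 -1.   ] F [-0.2  0.   0.1] w 0.0129 q [-0.08  0.41  1.62  0.    1.11 -1.5 ]
turn deg [ 0.07  0.08 -0.04] shift [ 0.0005 -0.0003 -0.0001]
```

drive_tool:
  motion: "0 0 0 0 0 -0.004 0;0 0 0 0 0 -0.004 0;0 0 0 0 0 -0.004 0;0 0 0 0 0 -0.006 0;0 0 0 0 0 0 0"

```text
clock: 4.58
position: [0.6035, 0.0219, 0.1285]
ee_rot: [0.0, 0.077, 0.997, 0.001]
contact_force: [-0.6, 0.5, -1.5]
width: 0.0129
```

```bash
python3 -c "
from h import *
to([.603,.0217,.172],81.2)"
```

```text
t4.58 pos [0.6035 0.0219 0.1285] yaw_y 81.16 z [ 0.001  0.001 -1.   ] F [-0.6  0.5 -1.5] w 0.0129 q [-0.08  0.39  1.6   0.    1.15 -1.5 ]
turn deg [ 0.07  0.05 -0.04] shift [ 0.0005 -0.0002 -0.0435]
```

drive_tool:
  motion: "0 0 0 0 0 -0.01 0;0 0 0 0 0 -0.01 0;0 0 0 0 0 -0.01 0;0 0 0 0 0 -0.01 0;0 0 0 0 0 0 0"

```text
clock: 5.2
position: [0.6037, 0.0218, 0.1729]
ee_rot: [0.001, 0.077, 0.997, 0.001]
contact_force: [0.6, -1.0, -0.6]
width: 0.0133
```

```bash
python3 -c "
from h import *
to([.603,.0217,.23],81.2)"
```

```text
t5.20 pos [0.6037 0.0218 0.1729] yaw_y 81.16 z [ 0.003  0.001 -1.   ] F [ 0.6 -1.  -0.6] w 0.0133 q [-0.08  0.35  1.54  0.    1.25 -1.5 ]
turn deg [ 0.07  0.16 -0.04] shift [ 0.0006 -0.0001 -0.0571]
```

Now raise it well above the caps and look.

drive_tool:
  motion: "0 0 0 0 0 -0.015 0;0 0 0 0 0 -0.02 0;0 0 0 0 0 -0.025 0;0 0 0 0 0 -0.025 0;0 0 0 0 0 0 0"

```text
clock: 5.82
position: [0.6032, 0.0217, 0.2623]
ee_rot: [0.001, 0.077, 0.997, 0.0]
contact_force: [-0.6, -0.5, -1.1]
width: 0.0131
```

```bash
python3 -c "
from h import *
to([.464,.318,.25],-12)
p,d=grab('scene','s2')
u,v,w,h=(200,100,160,160)
cv2.imwrite(f'pics/s2c.png',cv2.resize(p[v:v+h,u:u+w,::-1],None,fx=3.7,fy=3.7,interpolation=cv2.INTER_CUBIC))"
```

```text
t5.83 pos [0.6032 0.0217 0.2623] yaw_y 81.16 z [ 0.002  0.001 -1.   ] F [-0.6 -0.5 -1.1] w 0.0131 q [-0.08  0.3   1.39  0.    1.45 -1.5 ]
turn deg [1.500e-01 4.000e-02 9.316e+01] shift [0.1831 0.2714 0.0122]
```

View pics/s2c.png

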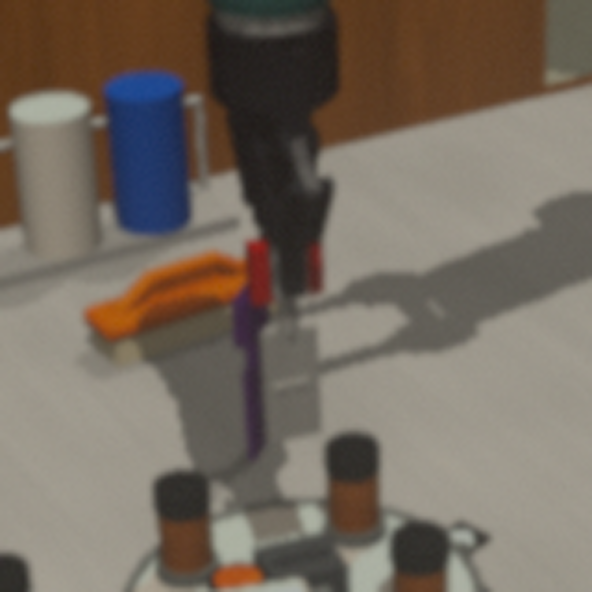

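The key is out and hangs straight: blade at (290,380) in the crop, red head at (285,270). I'll carry it to above the bay and lean it about the tool's x axis, so its flat side will rest on the wall.

```bash
python3 -c "
from h import *
to([.461,.300,.26],78)"
```

```text
t5.88 pos [0.6023 0.0218 0.2607] yaw_y 81.16 z [-0.001  0.001 -1.   ] F [-0.1  0.4 -0.5] w 0.0131 q [-0.08  0.3   1.39  0.    1.45 -1.5 ]
turn deg [ 0.05 -0.05  3.16] shift [0.1824 0.2532 0.0011]
```

drive_tool:
  motion: "0 0 0 0.0228 0.0316 -0.003 0;0 0 0 0.0228 0.0316 -0.003 0;0 0 0 0.0228 0.0316 -0.003 0;0 0 0 0.0228 0.0316 0 0;0 0 0 0.0228 0.0316 0 0;0 0 0 0.0228 0.0316 0 0;0 0 1 0.0228 0.0316 0 0;0 0 1 0.0228 0.0316 0 0;0 0 0 0 0 0 0"

```text
clock: 7.0
position: [0.4515, 0.306, 0.2573]
ee_rot: [-0.012, 0.096, 0.995, -0.003]
contact_force: [0.2, 0.0, -1.1]
width: 0.0131
```

drive_tool:
  motion: "-6 0 0 0 0 0 0;-6 0 0 0 0 0 0;-6 0 0 0 0 0 0;-6 0 0 0 0 0 0;-6 0 0 0 0 0 0;-6 0 0 0 0 0 0;0 0 0 0 0 0 0"

```text
clock: 7.88
position: [0.4491, 0.3, 0.2483]
ee_rot: [0.016, 0.097, 0.947, 0.307]
contact_force: [0.5, -0.4, 0.2]
width: 0.0129
```

```bash
python3 -c "
from h import *
a=np.radians(40);z=[.208*np.sin(a),.978*np.sin(a),-np.cos(a)]
to([.460,.299,.15],78,z)"
```

```text
t7.88 pos [0.4491 0.3    0.2483] yaw_y 77.57 z [ 0.089  0.578 -0.811] F [ 0.5 -0.4  0.2] w 0.0129 q [ 0.05  0.09  1.88  0.69  1.13 -1.61]
turn deg [-4.24 -1.88 -0.43] shift [-0.0138 -0.0563  0.0801]
```

drive_tool:
  motion: "-4.2 -1.9 -0.4 -0.0138 0 0 0;0 0 0 0 -0.0280 0.0385 0;0 0 0 0 -0.0280 0.0385 0;0 0 0 0 0 0 0"

```text
clock: 8.38
position: [0.4676, 0.3026, 0.1518]
ee_rot: [0.038, 0.098, 0.935, 0.338]
contact_force: [-0.2, 0.5, -0.2]
width: 0.013
```

```bash
python3 -c "
from h import *
a=np.radians(40);z=[.208*np.sin(a),.978*np.sin(a),-np.cos(a)]
to([.460,.299,.12],78,z)
s,M=st(); print('foot',s['position']+M[:,2]*.102)
p,d=grab('scene','s3')
cv2.imwrite(f'pics/s3c.png',cv2.resize(p[200:380,300:500,::-1],None,fx=3.3,fy=3.3,interpolation=cv2.INTER_CUBIC))
p,d=grab('top','t3')
cv2.imwrite(f'pics/t3c.png',cv2.resize(p[180:320,165:305,::-1],None,fx=4,fy=4,interpolation=cv2.INTER_CUBIC))"
```

```text
t8.38 pos [0.4676 0.3026 0.1518] yaw_y 78.23 z [ 0.138  0.624 -0.769] F [-0.2  0.5 -0.2] w 0.0130 q [ 0.01  0.22  2.06  0.9   0.91 -1.94]
turn deg [-0.27  0.3   0.17] shift [ 0.0069 -0.0242  0.0211]
t8.38 pos [0.4676 0.3026 0.1518] yaw_y 78.23 z [ 0.138  0.624 -0.769] F [-0.2  0.5 -0.2] w 0.0130 q [ 0.01  0.22  2.06  0.9   0.91 -1.94]
foot [0.48171846 0.36625473 0.07332277]
```

View pics/s3c.png

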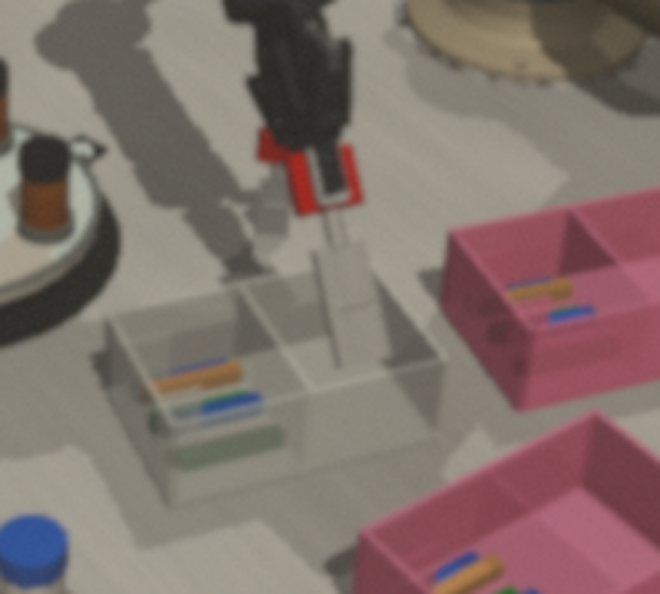

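View pics/t3c.png

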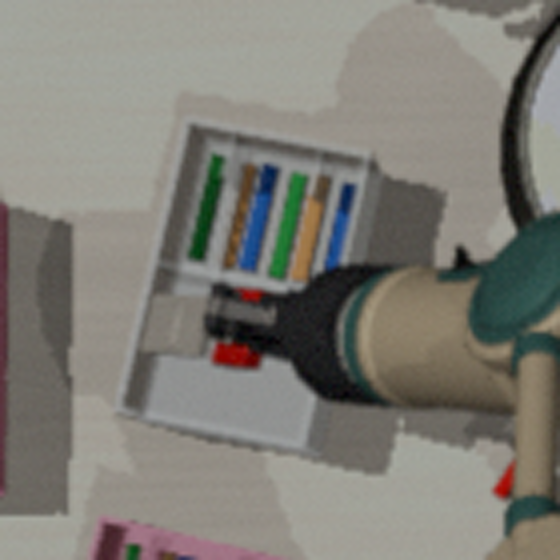

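```bash
python3 -c "
from h import *
f=lambda x,y,z:atz('top',165+x/4,180+y/4,z)
print('foot',f(147,322,.0733))
o=np.array([f(187,125,.07),f(372,155,.07),f(122,412,.07),f(305,450,.07)])[:,:2]
print(o,o.mean(0)); 
d=np.load('/tmp/t0.npy');P=cloud('top',d,0,640,0,480)
q=P[200:300,185:270].reshape(-1,3); q=q[(q[:,2]>.066)&(q[:,2]<.074)]; print(len(q),np.round(cv2.boxPoints(cv2.minAreaRect((q[:,:2]*1000).astype(np.float32)))))
D=np.load('/tmp/t0.npy')
fl=P[255:285,205:245].reshape(-1,3); fl=fl[(fl[:,2]<.008)]; print('floor z',np.median(fl[:,2]))
"
```

```text
foot [0.48416721 0.36826187 0.0733    ]
[[0.60928582 0.34708799]
 [0.58835773 0.2305893 ]
 [0.42903763 0.38285972]
 [0.40414666 0.27003477]] [0.50770696 0.30764294]
455 [[405. 271.]
 [591. 231.]
 [617. 351.]
 [431. 391.]]
floor z 0.0033483763171888725
```

drive_tool:
  motion: "0 0 0 0.0069 -0.005 0 0;0 0 0 0 -0.0098 0.0105 0;0 0 0 0 -0.0098 0.0105 0;0 0 0 0 0 0 0"

```text
clock: 8.98
position: [0.4657, 0.2996, 0.1303]
ee_rot: [0.048, 0.093, 0.935, 0.34]
contact_force: [-0.1, 0.6, -1.2]
width: 0.0129
```

```bash
python3 -c "
from h import *
a=np.radians(40);z=[.208*np.sin(a),.978*np.sin(a),-np.cos(a)]
to([.4597,.2975,.088],78,z)
p,d=grab('scene','s4')
cv2.imwrite(f'pics/s4c.png',cv2.resize(p[220:360,320:460,::-1],None,fx=4,fy=4,interpolation=cv2.INTER_CUBIC))"
```

```text
t8.97 pos [0.4657 0.2996 0.1303] yaw_y 79.35 z [ 0.154  0.626 -0.764] F [-0.1  0.6 -1.2] w 0.0129 q [ 0.    0.24  2.1   0.96  0.86 -2.05]
turn deg [0.14 1.17 1.03] shift [ 0.0066 -0.0297  0.03  ]
```

View pics/s4c.png

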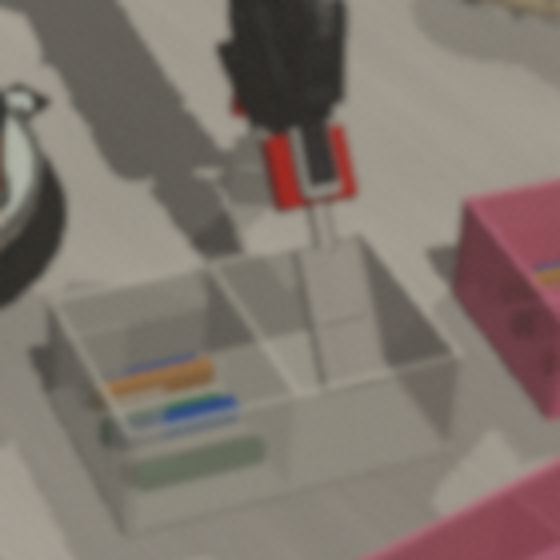

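drive_tool:
  motion: "0.1 1.2 1 0.0066 0 0 0;0 0 0 0 -0.012 0.011 0;0 0 0 0 -0.012 0.011 0;0 0 0 0 0 0 0"

```text
clock: 9.52
position: [0.4602, 0.2977, 0.1023]
ee_rot: [0.038, 0.097, 0.934, 0.342]
contact_force: [-0.4, -0.1, -0.6]
width: 0.0131
```

```bash
python3 -c "
from h import *
a=np.radians(40);z=[.208*np.sin(a),.978*np.sin(a),-np.cos(a)]
to([.4597,.2975,.088],78,z)
s,M=st(); f=s['position']+M[:,2]*.102-[.4645,.3197,0]; print('foot off x y',f[0]*.978-f[1]*.208,f[0]*.208+f[1]*.978,f[2])"
```

```text
t9.53 pos [0.4602 0.2977 0.1023] yaw_y 78.32 z [ 0.137  0.631 -0.763] F [-0.4 -0.1 -0.6] w 0.0131 q [-0.    0.29  2.14  1.01  0.84 -2.13]
turn deg [0.25 0.17 0.24] shift [ 0.0005 -0.0095  0.0107]
t9.53 pos [0.4602 0.2977 0.1023] yaw_y 78.32 z [ 0.137  0.631 -0.763] F [-0.4 -0.1 -0.6] w 0.0131 q [-0.    0.29  2.14  1.01  0.84 -2.13]
foot off x y 0.0006811504582750327 0.04349939065408023 0.024471744532983106
```

drive_tool:
  motion: "0.2 0.2 0.2 0.0005 -0.005 0.0055 0;0 0 0 0 -0.005 0.006 0;0 0 0 0 0 0 0"

```text
clock: 9.9
position: [0.4607, 0.298, 0.0881]
ee_rot: [0.037, 0.097, 0.934, 0.341]
contact_force: [-0.0, -0.2, 0.0]
width: 0.0131
```

```bash
python3 -c "
from h import *
a=np.radians(40);z=[.208*np.sin(a),.978*np.sin(a),-np.cos(a)]
to([.4597,.2975,.088],78,z)
s,M=st(); f=s['position']+M[:,2]*.102-[.4645,.3197,0]; print('foot off x y',f[0]*.978-f[1]*.208,f[0]*.208+f[1]*.978,f[2])"
```

```text
t9.90 pos [0.4607 0.298  0.0881] yaw_y 78.18 z [ 0.135  0.63  -0.765] F [-0.  -0.2  0. ] w 0.0131 q [-0.    0.32  2.15  1.04  0.82 -2.17]
turn deg [0.11 0.07 0.13] shift [ 0.0009 -0.0006 -0.0004]
t9.90 pos [0.4607 0.298  0.0881] yaw_y 78.18 z [ 0.135  0.63  -0.765] F [-0.  -0.2  0. ] w 0.0131 q [-0.    0.32  2.15  1.04  0.82 -2.17]
foot off x y 0.0009345677258931033 0.0436739673898177 0.010034306476554664
```

drive_tool:
  motion: "0 0 0 0 0 0 28;0 0 0 0 0 0 35;0 0 0 0 0 0 40;0 0 0 0 0 0 40"

```text
clock: 10.4
position: [0.4611, 0.2982, 0.0888]
ee_rot: [0.037, 0.097, 0.934, 0.341]
contact_force: [-0.5, -0.8, -1.2]
width: 0.0341
```

```bash
python3 -c "
from h import *
st()
p,d=grab('scene','s5')
cv2.imwrite(f'pics/s5c.png',cv2.resize(p[220:360,320:460,::-1],None,fx=4,fy=4,interpolation=cv2.INTER_CUBIC))"
```

```text
t10.40 pos [0.4611 0.2982 0.0888] yaw_y 78.21 z [ 0.136  0.63  -0.764] F [-0.5 -0.8 -1.2] w 0.0341 q [-0.    0.32  2.15  1.04  0.82 -2.17]
```

View pics/s5c.png

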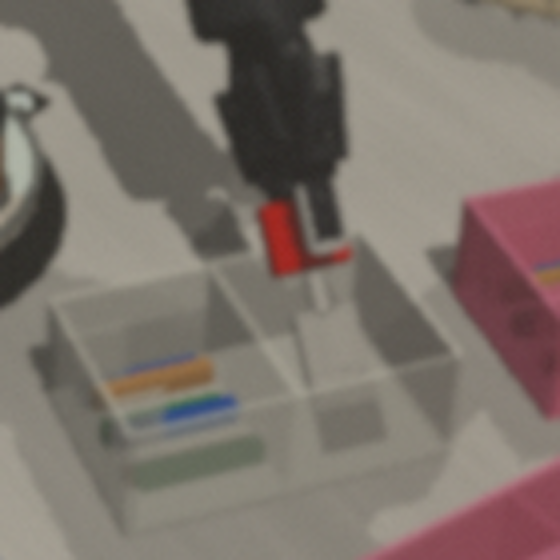

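The key now rests on the lower finger, with its foot on the bay floor at the far-left wall (345,420). I'll withdraw along the tool axis.

drive_tool:
  motion: "0 0 0 0 0 -0.01 42;0 0 0 0 0 -0.012 42;0 0 0 0 0 -0.012 42;0 0 0 0 0 -0.014 42;0 0 0 0 0 -0.016 42;0 0 0 0 0 -0.02 42;0 0 0 0 0 0 42"

```text
clock: 11.32
position: [0.4495, 0.2409, 0.1586]
ee_rot: [0.039, 0.097, 0.934, 0.341]
contact_force: [0.3, -0.2, 0.1]
width: 0.0359
```

```bash
python3 -c "
from h import *
st()
p,d=grab('scene','s6')
cv2.imwrite(f'pics/s6c.png',cv2.resize(p[220:360,320:460,::-1],None,fx=4,fy=4,interpolation=cv2.INTER_CUBIC))
p,d=grab('top','t6')
cv2.imwrite(f'pics/t6c.png',cv2.resize(p[180:320,165:305,::-1],None,fx=4,fy=4,interpolation=cv2.INTER_CUBIC))"
```

```text
t11.32 pos [0.4495 0.2409 0.1586] yaw_y 78.28 z [ 0.139  0.629 -0.764] F [ 0.3 -0.2  0.1] w 0.0359 q [-0.15  0.18  2.1   0.86  1.01 -2.04]
```

View pics/s6c.png

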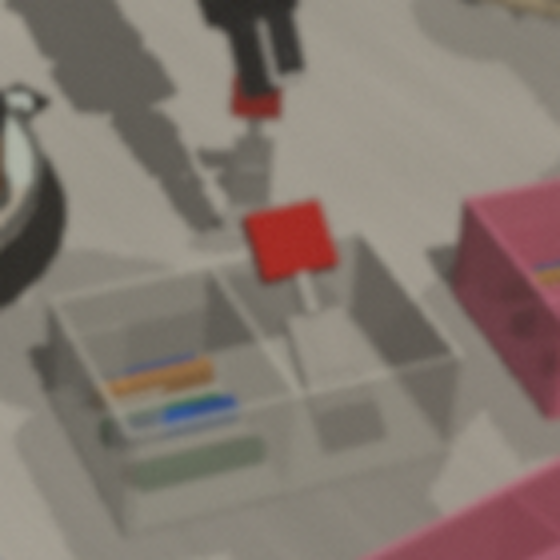

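View pics/t6c.png

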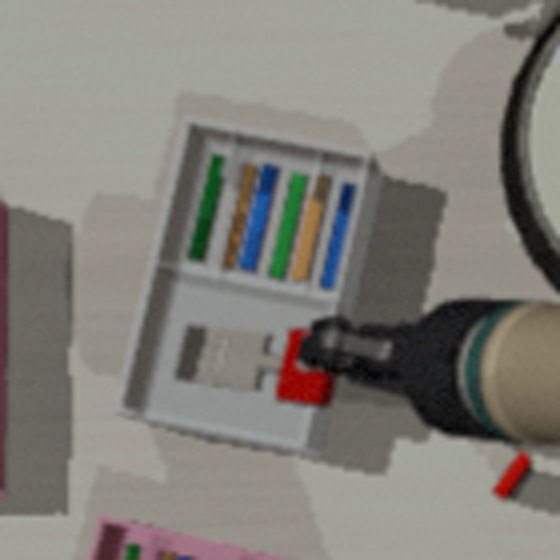

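The key lies leaning in the bay, its foot at (190,350) in the top crop and its head at the right rim (305,370). Next: raise the arm, bring the tool upright and go to the marked cap.

```bash
python3 -c "
from h import *
to([.4495,.2409,.26],78)"
```

```text
t11.43 pos [0.4487 0.2417 0.1575] yaw_y 78.21 z [ 0.137  0.63  -0.765] F [-0.7 -0.5  0.1] w 0.0359 q [-0.14  0.18  2.1   0.86  1.01 -2.04]
turn deg [40.13  0.22  0.09] shift [-0.0013  0.0656 -0.0787]
```

drive_tool:
  motion: "0 0 0 0 0.022 -0.026 42;0 0 0 0 0.022 -0.026 60;0 0 0 0 0.022 -0.026 80;8 0 0 0 0 0 80;8 0 0 0 0 0 80;8 0 0 0 0 0 80;8 0 0 0 0 0 80;8 0 0 0 0 0 80;0 0 0 0 0 0 80"

```text
clock: 12.55
position: [0.4445, 0.2442, 0.2562]
ee_rot: [-0.007, 0.104, 0.994, -0.01]
contact_force: [-0.4, -0.5, -0.6]
width: 0.0681
```

drive_tool:
  motion: "0 0 10.5 0 0 0 80;0 0 10.5 0 0 0 80;0 0 10.5 0 0 0 80;0 0 10.5 0 0 0 80;0 0 10.5 0 0 0 80;0 0 10.5 0 0 0 80;0 0 10.5 0 0 0 80;0 0 10.5 0 0 0 80;0 0 10.5 0 0 0 80;0 0 10.5 0 0 0 80;0 0 10.5 0 0 0 80;0 0 10.5 0 0 0 80"

```text
clock: 14.05
position: [0.4336, 0.2353, 0.2461]
ee_rot: [-0.005, 0.942, 0.334, -0.019]
contact_force: [-0.2, 0.4, 0.4]
width: 0.0685
```

```bash
python3 -c "
from h import *
to([.6712,.0724,.26],-53.3)"
```

```text
t14.05 pos [0.4336 0.2353 0.2461] yaw_y -51.01 z [-0.039 -0.003 -0.999] F [-0.2  0.4  0.4] w 0.0685 q [0.35 0.16 1.62 0.01 1.4  1.24]
turn deg [-1.21  1.88  2.31] shift [ 0.0815  0.2757 -0.0225]
```

drive_tool:
  motion: "-1.2 1.9 2.3 0 0 -0.01 80;0 0 0 0.0136 0.046 -0.003 80;0 0 0 0.0136 0.046 -0.003 80;0 0 0 0.0136 0.046 -0.003 80;0 0 0 0.0136 0.046 -0.003 80;0 0 0 0.0136 0.046 -0.003 80;0 0 0 0.0136 0.046 -0.003 80;0 0 0 0 0 0 80"

```text
clock: 15.05
position: [0.6629, 0.05, 0.2659]
ee_rot: [-0.009, 0.95, 0.312, -0.002]
contact_force: [-0.4, 0.8, -0.5]
width: 0.0685
```

```bash
python3 -c "
from h import *
to([.6712,.0724,.15],-53.3)"
```

```text
t15.05 pos [0.6629 0.05   0.2659] yaw_y -53.64 z [-0.01   0.015 -1.   ] F [-0.4  0.8 -0.5] w 0.0685 q [-0.04  0.4   1.23  0.02  1.52  0.9 ]
turn deg [-1.04 -0.08 -0.34] shift [ 0.0198 -0.011   0.1162]
```

drive_tool:
  motion: "-1 0 -0.3 0.0198 -0.011 0.01 80;0 0 0 0 0 0.03 80;0 0 0 0 0 0.03 80;0 0 0 0 0 0 80"

```text
clock: 15.55
position: [0.6683, 0.0769, 0.192]
ee_rot: [-0.004, 0.949, 0.316, 0.0]
contact_force: [0.7, -0.2, -0.1]
width: 0.0685
```

```bash
python3 -c "
from h import *
to([.6712,.0724,.15],-53.3)
for n in('scene','top'):
  p,d=grab(n,n+'7')
  u,v,w,h=(200,170,140,140) if n=='scene' else (270,130,140,140)
  cv2.imwrite(f'pics/{n}7c.png',cv2.resize(p[v:v+h,u:u+w,::-1],None,fx=4.2,fy=4.2,interpolation=cv2.INTER_CUBIC))"
```

```text
t15.55 pos [0.6683 0.0769 0.192 ] yaw_y -53.19 z [-0.002  0.007 -1.   ] F [ 0.7 -0.2 -0.1] w 0.0685 q [0.01 0.45 1.34 0.01 1.36 0.93]
turn deg [-0.4  -0.14  0.11] shift [-0.0005  0.0056  0.042 ]
```

View pics/scene7c.png

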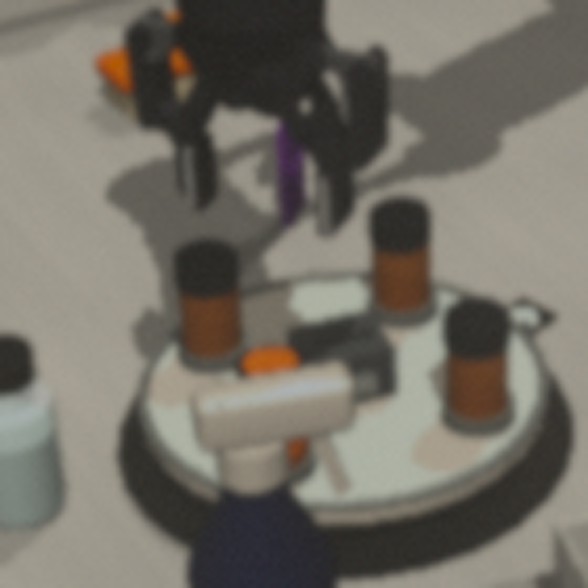

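View pics/top7c.png

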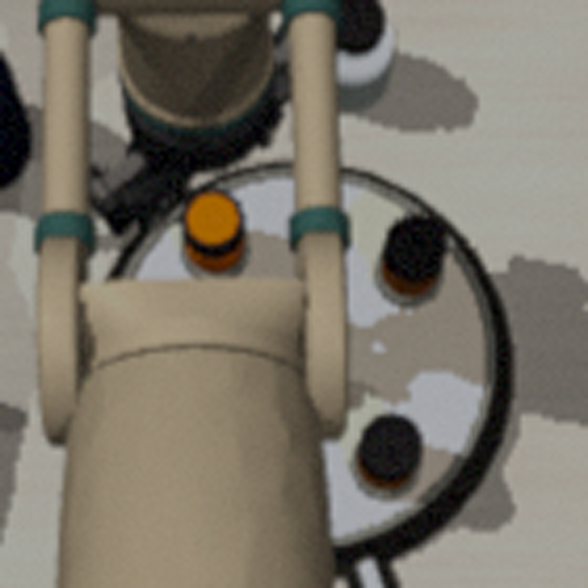

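drive_tool:
  motion: "-0.4 0 0 0 0.0056 0.012 90;0 0 0 0 0 0.03 90;0 0 0 0 0 0 90"

```text
clock: 16.02
position: [0.6767, 0.0726, 0.1559]
ee_rot: [0.002, 0.949, 0.316, 0.008]
contact_force: [-1.1, -0.2, 1.0]
width: 0.0766
```

```bash
python3 -c "
from h import *
to([.6712,.0724,.08],-53.3)"
```

```text
t16.02 pos [0.6767 0.0726 0.1559] yaw_y -53.14 z [ 0.017  0.001 -1.   ] F [-1.1 -0.2  1. ] w 0.0766 q [0.   0.47 1.39 0.   1.26 0.93]
turn deg [ 0.53 -0.8   0.16] shift [-0.0056 -0.0038  0.0758]
```

drive_tool:
  motion: "0.5 -0.8 0 -0.0056 -0.0038 0 90;0 0 0 0 0 0.02 90;0 0 0 0 0 0.02 90;0 0 0 0 0 0 90"

```text
clock: 16.52
position: [0.6726, 0.0719, 0.1212]
ee_rot: [0.002, 0.949, 0.316, 0.004]
contact_force: [-0.2, 0.1, -0.4]
width: 0.0769
```

```bash
python3 -c "
from h import *
to([.6712,.0724,.08],-53.3)"
```

```text
t16.52 pos [0.6726 0.0719 0.1212] yaw_y -53.16 z [ 0.008 -0.001 -1.   ] F [-0.2  0.1 -0.4] w 0.0769 q [ 0.    0.49  1.44 -0.    1.2   0.93]
turn deg [ 0.32 -0.35  0.14] shift [-0.0011 -0.0015  0.0412]
```

drive_tool:
  motion: "0.3 -0.4 0 -0.001 -0.0015 0.01 90;0 0 0 0 0 0.015 90;0 -0.3 0 -0.001 0 0.013 90;0 0 0 0 0 0 90"

```text
clock: 17.02
position: [0.6716, 0.0718, 0.0836]
ee_rot: [0.002, 0.949, 0.316, -0.001]
contact_force: [0.3, 0.6, 0.1]
width: 0.0768
```

```bash
python3 -c "
from h import *
to([.6712,.0724,.08],-53.3)"
```

```text
t17.02 pos [0.6716 0.0718 0.0836] yaw_y -53.17 z [-0.002 -0.004 -1.   ] F [0.3 0.6 0.1] w 0.0768 q [ 0.01  0.53  1.48 -0.    1.14  0.94]
turn deg [0.14 0.22 0.13] shift [ 0.0001 -0.0007  0.0036]
```

drive_tool:
  motion: "0 0 0 0 0 0.002 90;0 0 0 0 0 0 0;0 0 0 0 0 0 0;0 0 0 0 0 0 0;0 0 0 0 0 0 0"
  newtons: 50

```text
clock: 17.65
position: [0.672, 0.072, 0.0824]
ee_rot: [0.002, 0.949, 0.316, -0.001]
contact_force: [1.0, -0.5, -2.2]
width: 0.0362
```

drive_tool:
  motion: "0 0 -3 -0.0001 -0.0045 0 0;0 0 -5 -0.0003 -0.0074 0 0;0 0 -5 -0.0003 -0.0074 0 0;0 0 0 0 0 0 0"

```text
clock: 18.15
position: [0.6586, 0.0867, 0.0824]
ee_rot: [0.001, 0.906, 0.423, -0.001]
contact_force: [-1.3, 0.5, -1.6]
width: 0.0364
```

```bash
cat >> h.py <<'E'
def car():
    s,M=st(); v=s['position'][:2]-[.603,.0218]; a=np.degrees(np.arctan2(v[1],v[0]))%360
    y=np.degrees(np.arctan2(M[1,1],M[0,1])); print('r %.4f ang %.2f  yaw+90-ang %.2f  to go %.2f'%(np.hypot(*v),a,(y+90-a+180)%360-180,197.4-a))
    print('tilt turn (tool x,y)',np.round(np.degrees(np.cross([0,0,1.],M.T@[0,0,-1.]))[:2],2))
E
python3 -c "
from h import *
car()"
```

```text
t18.15 pos [0.6586 0.0867 0.0824] yaw_y -39.90 z [ 0.    -0.003 -1.   ] F [-1.3  0.5 -1.6] w 0.0364 q [ 0.03  0.51  1.51 -0.    1.12  0.73]
r 0.0854 ang 49.40  yaw+90-ang 0.70  to go 148.00
tilt turn (tool x,y) [0.12 0.13]
```

drive_tool:
  motion: "0 0 -6 -0.0004 -0.0089 0 0;0 0 -6 -0.0004 -0.0089 0 0;0 0 -6 -0.0004 -0.0089 0 0;0 0 -6 -0.0004 -0.0089 0 0;0 0 -6 -0.0004 -0.0089 0 0;0 0 -6 -0.0004 -0.0089 0 0;0 0 0 0 0 0 0"

```text
clock: 19.02
position: [0.6098, 0.107, 0.0824]
ee_rot: [0.001, 0.73, 0.684, 0.0]
contact_force: [-1.5, 1.2, -1.4]
width: 0.0364
```

```bash
python3 -c "
from h import *
car()"
```

```text
t19.02 pos [0.6098 0.107  0.0824] yaw_y -3.70 z [ 0.001 -0.001 -1.   ] F [-1.5  1.2 -1.4] w 0.0364 q [ 0.06  0.45  1.62 -0.    1.07  0.13]
r 0.0855 ang 85.43  yaw+90-ang 0.87  to go 111.97
tilt turn (tool x,y) [0.05 0.04]
```

drive_tool:
  motion: "0 0 -6 -0.0005 -0.0089 0 0;0 0 -6 -0.0005 -0.0089 0 0;0 0 -6 -0.0005 -0.0089 0 0;0 0 -6 -0.0005 -0.0089 0 0;0 0 -6 -0.0005 -0.0089 0 0;0 0 -6 -0.0005 -0.0089 0 0;0 0 -6 -0.0005 -0.0089 0 0;0 0 -6 -0.0005 -0.0089 0 0;0 0 -6 -0.0005 -0.0089 0 0;0 0 0 0 0 0 0"

```text
clock: 20.27
position: [0.5386, 0.078, 0.0823]
ee_rot: [-0.003, 0.343, 0.939, 0.003]
contact_force: [-0.6, 1.7, -0.6]
width: 0.0367
```

```bash
python3 -c "
from h import *
car()"
```

```text
t20.27 pos [0.5386 0.078  0.0823] yaw_y 49.89 z [-0.003  0.007 -1.   ] F [-0.6  1.7 -0.6] w 0.0367 q [ 0.01  0.36  1.79  0.01  1.   -0.86]
r 0.0854 ang 138.89  yaw+90-ang 1.00  to go 58.51
tilt turn (tool x,y) [ 0.2  -0.42]
```

drive_tool:
  motion: "0.2 -0.4 -6 -0.0005 -0.0089 0 0;0 0 -6 -0.0005 -0.0089 0 0;0 0 -6 -0.0005 -0.0089 0 0;0 0 -6 -0.0005 -0.0089 0 0;0 0 -6 -0.0005 -0.0089 0 0;0 0 -6 -0.0005 -0.0089 0 0;0 0 -6 -0.0005 -0.0089 0 0;0 0 -6 -0.0005 -0.0089 0 0;0 0 0 0 0 0 0"

```text
clock: 21.4
position: [0.5184, 0.0123, 0.0823]
ee_rot: [-0.004, -0.064, 0.998, 0.003]
contact_force: [-1.2, 1.5, 0.7]
width: 0.0366
```

```bash
python3 -c "
from h import *
car()
for n in('scene','top'):
  p,d=grab(n,n+'8')
  u,v,w,h=(220,200,140,110) if n=='scene' else (280,150,125,140)
  cv2.imwrite(f'pics/{n}8c.png',cv2.resize(p[v:v+h,u:u+w,::-1],None,fx=4.2,fy=4.2,interpolation=cv2.INTER_CUBIC))"
```

```text
t21.40 pos [0.5184 0.0123 0.0823] yaw_y 97.36 z [-0.008  0.005 -1.   ] F [-1.2  1.5  0.7] w 0.0366 q [-0.11  0.33  1.84  0.    0.98 -1.82]
r 0.0851 ang 186.43  yaw+90-ang 0.93  to go 10.97
tilt turn (tool x,y) [ 0.33 -0.45]
```

View pics/scene8c.png

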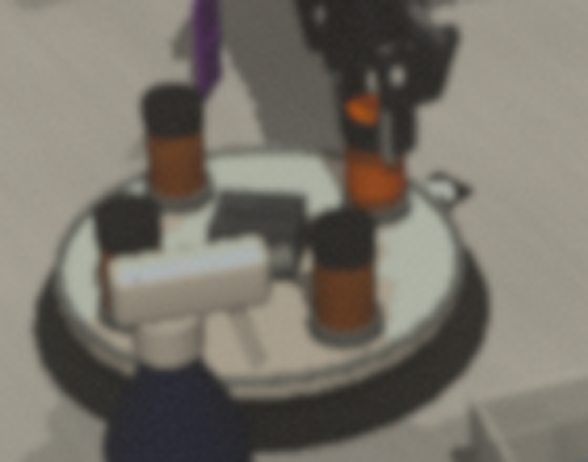

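View pics/top8c.png

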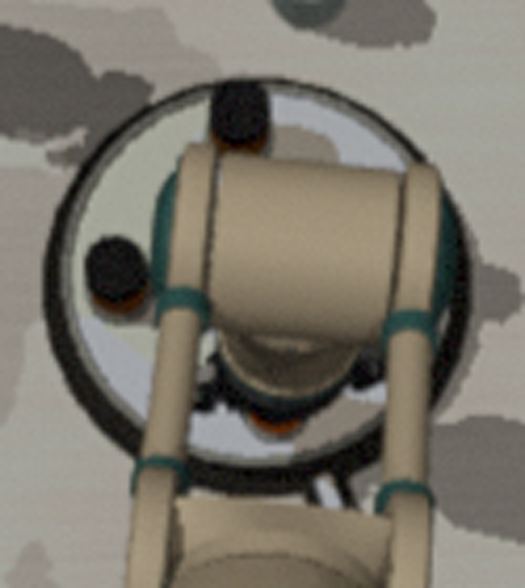

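```bash
python3 -c "
from h import *
p=cv2.imread('pics/t0.png'); d=np.load('/tmp/t0.npy'); P=cloud('top',d,0,640,0,480)
# pixel method: ring r 0.142..0.172, plane z=.004, dark pixels
a=[];b=[]
g=p.max(2).astype(int)
for v in range(255,290):
  for u in range(340,385):
    w=atz('top',u,v,.004)
    for C,z,l in (((.603,.0218),P[v,u],b),((.6042,.0204),w,a)):
      r=np.hypot(z[0]-C[0],z[1]-C[1])
      if .142<r<.170 and (g[v,u]<70): l.append((np.degrees(np.arctan2(z[1]-C[1],z[0]-C[0]))%360,r))
for l in (a,b):
  l=np.array(l); print(len(l),l.mean(0),np.median(l[:,0]),l[:,0].min(),l[:,0].max())
# profile
for rr in (.145,.150,.155,.16,.165):
  row=[]
  print(rr,end=' ')
  m=camera_model('top');T=np.array(m['cam_to_world'])
  for an in np.arange(185,210,1.):
    X=np.array([.6042+rr*np.cos(np.radians(an)),.0204+rr*np.sin(np.radians(an)),.004]); c=T[:3,:3].T@(X-T[:3,3]); uv=cv2.projectPoints(np.array([[c[0],-c[1],-c[2]]]),np.zeros(3),np.zeros(3),m['camera_matrix'],m['D'])[0].ravel()
    row.append(int(cv2.getRectSubPix(g.astype(np.float32),(1,1),(float(uv[0]),float(uv[1])))[0,0]))
  print(row)
"
```

```text
41 [1.97372270e+02 1.56282955e-01] 199.59013513209504 191.5442536703303 202.1602972308239
43 [1.97821702e+02 1.56848956e-01] 199.7574876264605 192.2700125800208 203.01763648664354
0.145 [156, 154, 156, 157, 156, 145, 85, 30, 27, 63, 125, 158, 164, 157, 103, 43, 29, 50, 98, 147, 156, 155, 154, 154, 155]
0.15 [155, 155, 155, 155, 156, 151, 107, 48, 36, 54, 115, 159, 162, 149, 96, 42, 42, 55, 110, 150, 156, 155, 154, 154, 155]
0.155 [156, 156, 155, 154, 156, 151, 111, 92, 131, 117, 126, 159, 164, 157, 131, 143, 139, 107, 121, 151, 156, 155, 155, 155, 154]
0.16 [155, 155, 155, 155, 156, 154, 133, 93, 128, 152, 157, 162, 163, 162, 161, 150, 107, 92, 129, 155, 156, 155, 155, 154, 154]
0.165 [154, 156, 153, 156, 155, 155, 137, 67, 32, 76, 129, 159, 158, 154, 125, 58, 33, 77, 133, 154, 155, 154, 155, 155, 156]
```

drive_tool:
  motion: "0.3 -0.4 -5.5 -0.0004 -0.0081 0 0;0 0 -5 -0.0004 -0.0081 0 0;0 0 0 0 0 0 0;0 0 0 0 0 0 0"

```text
clock: 22.0
position: [0.5216, -0.0025, 0.0823]
ee_rot: [-0.001, -0.153, 0.988, 0.0]
contact_force: [-1.5, 0.8, 0.5]
width: 0.0364
```

```bash
python3 -c "
from h import *
car()
p,d=grab('top','t9'); P=cloud('top',d,0,640,0,480)
q=P[150:270,285:400].reshape(-1,3); 
for k in range(4):
  an=np.radians(197.3+90*k); c=np.array([.603,.0218])+.085*np.array([np.cos(an),np.sin(an)])
  m=(np.hypot(*(q[:,:2]-c).T)<.035)&(q[:,2]>.098)&(q[:,2]<.112)
  if m.sum()>100: c2,r=cv2.minEnclosingCircle(q[m][:,:2].astype(np.float32)); print(k,m.sum(),c2,r,np.degrees(np.arctan2(c2[1]-.0218,c2[0]-.603))%360-90*k)
cv2.imwrite('pics/t9c.png',cv2.resize(p[140:300,180:400,::-1],None,fx=3.5,fy=3.5,interpolation=cv2.INTER_CUBIC))
p,d=grab('scene','s9')
cv2.imwrite('pics/s9c.png',cv2.resize(p[190:360,220:460,::-1],None,fx=3.2,fy=3.2,interpolation=cv2.INTER_CUBIC))"
```

```text
t22.00 pos [ 0.5216 -0.0025  0.0823] yaw_y 107.63 z [-0.002  0.001 -1.   ] F [-1.5  0.8  0.5] w 0.0364 q [-0.14  0.33  1.84  0.    0.98 -2.02]
r 0.0850 ang 196.64  yaw+90-ang 0.99  to go 0.76
tilt turn (tool x,y) [ 0.07 -0.11]
2 175 (0.6838863492012024, 0.046823568642139435) 0.019276518374681473 -162.80965722358584
3 185 (0.5779306888580322, 0.10281916707754135) 0.019575506448745728 -162.80665413040197
```

View pics/t9c.png

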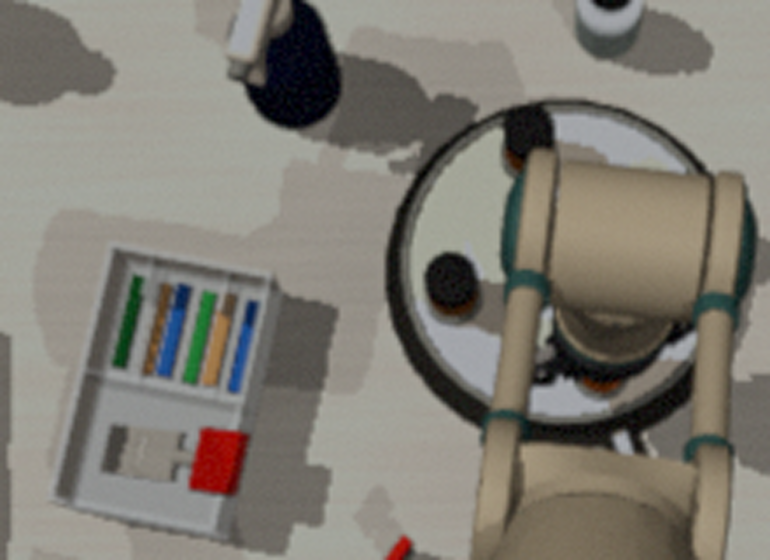

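View pics/s9c.png

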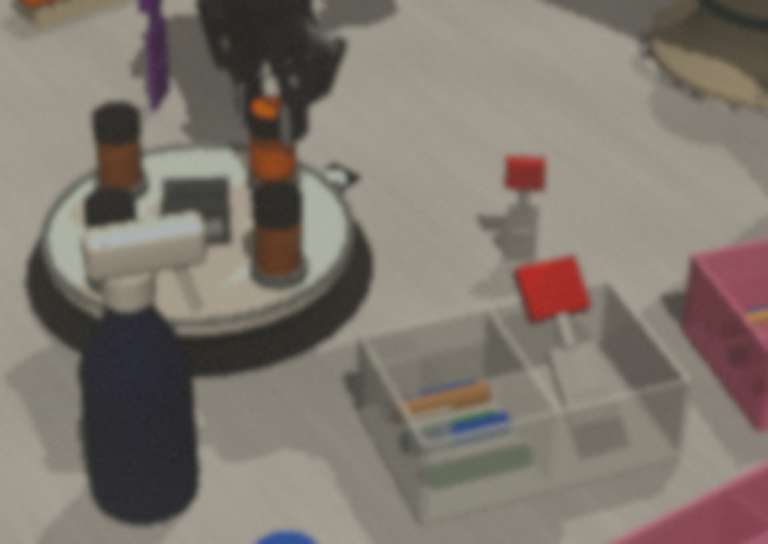

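```bash
python3 -c "
from h import *
d=np.load('/tmp/t9.npy');p=cv2.imread('pics/t9.png');P=cloud('top',d,0,640,0,480)
h=cv2.cvtColor(p,cv2.COLOR_BGR2HSV);m=((h[...,0]<6)|(h[...,0]>174))&(h[...,1]>150)&(h[...,2]>60);s=np.zeros_like(m);s[255:285,225:255]=1
q=P[m&s]; f=q-[.4645,.3197,0]; L=np.stack([f[:,0]*.978-f[:,1]*.208,f[:,0]*.208+f[:,1]*.978,f[:,2]],1); print(len(q),np.percentile(L,[3,50,97],axis=0))
st()"
```

```text
238 [[nan nan nan]
 [nan nan nan]
 [nan nan nan]]
t22.10 pos [ 0.5216 -0.0025  0.0823] yaw_y 107.67 z [-0.002  0.001 -1.   ] F [-1.5  1.1  0.5] w 0.0365 q [-0.14  0.33  1.84  0.    0.98 -2.02]
```

```bash
python3 -c "
from h import *
d=np.load('/tmp/t9.npy');p=cv2.imread('pics/t9.png');P=cloud('top',d,0,640,0,480)
h=cv2.cvtColor(p,cv2.COLOR_BGR2HSV);m=((h[...,0]<6)|(h[...,0]>174))&(h[...,1]>150)&(h[...,2]>60);s=np.zeros_like(m);s[255:285,225:255]=1
q=P[m&s]; f=q-[.4645,.3197,0]; L=np.stack([f[:,0]*.978-f[:,1]*.208,f[:,0]*.208+f[:,1]*.978,f[:,2]],1); print(len(q),np.nanpercentile(L,[3,50,97],axis=0))
"
```

```text
238 [[-0.01889761 -0.06965851  0.07034555]
 [ 0.00154103 -0.05435073  0.08552161]
 [ 0.0218513  -0.03582862  0.09426752]]
```

The other two visible caps put the marked bottle at 197.2°, and the arrow is at about 197.1–197.8°. The hand still grips the cap at low force, and the key is stable in the bay. I'm handing in.

```bash
python3 -c "
from rig import *
print(sign_off())"
```

```text
the job is handed in; nothing more can be done
None
```

The job is handed in at about 22 s of the 69 s allowed; the hand-in gave no verdict.

- **Key:** I gripped the red key by its head, pulled it straight up out of the hub and set it in the clear organiser's empty bay. It leans there with its foot on the floor and its head on the side wall. By depth, the head's centre is about 6 mm inside that wall, but its end sticks out about 10 mm past the wall's outer face. It had not moved between the picture after release and the last one.
- **Carousel:** I turned it about 160° counter-clockwise in one grasp of the marked cap. By the last check, the two other visible caps put the marked bottle at 197.2°. The fingertip position gave 196.6°, and the arrow measured 197.1–197.8° depending on the method. They agree to about 1°.
- **Finish:** The marked cap is still gripped with the grip set to 50 N, with under 2 N of outside force on the tool.
- **Other objects:** I did not touch the spray bottle, the brush, the loose glass bottle or the look-alikes. I took no separate measurement of their positions at the end.

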